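Refit the length stop on a cutting jig and lock it with the thumbscrew

TASK

Refit the length stop on the cutting jig: slide its tongue under the jig's bridge until the middle one of its three holes lies below the thumbscrew. Then turn the thumbscrew clockwise so that its point goes through that hole and its collar clamps the tongue finger-tight, without forcing anything; leave the other tools where they are.

Things in the scene. Friction and masses are not known exactly. Their poses are not given: they have to be found in the camera images.
- jig: Cutting jig, fixed to the bench: plywood board 18 mm thick, x -180 to +65 mm, y -67 to +82 mm; along its +y edge a rail 20 mm high on top (inner side y = +63 mm); an aluminium bridge spans it at x = 0. Origin: on the bench below the thumbscrew's axis, z up, x away from the robot, the way the tongue goes in.
- board_top (a point): Point on the board's top, 18 mm above the jig's origin. The bridge over it spans x -13 to +13 mm; its posts leave a passage 33 mm wide, centred on y = 0, with flared guides 20 mm high in front (from x = -23 mm, 44 mm wide there); its underside is 22 mm and its top 32 mm above the board.
- thumbscrew: Steel thumbscrew, upright in the bridge on a quick thread: clockwise seen from above drives it down 20 mm a turn (3.18 mm per rad). Origin: on its axis, 9 mm above its tip, z up. Its point is 9 mm across, tapered to 4 mm. A collar with a spring washer 21 mm across clamps the tongue; it was set by hand, its underside 0 to 3 mm below the origin (not measured).
- thumbscrew_head (a point): Centre of the thumbscrew's round knurled head, 48 mm above its origin: 26 mm across, 20 mm high, on a neck 18 mm across. Turning takes a drag of 0.03 N m; once the washer meets the tongue (2.4 to 3.8 rad from the start) the clamping force grows about 23 N per 0.1 rad and adds 0.004 N m per N. Finger-tight: 12 to 25 N.
- length_stop: Length stop, loose, 0.13 to 0.22 kg: upright pale wooden block 24 mm thick (x), 100 mm wide (y), 44 mm high, its -x side faced with thin aluminium, on a flat aluminium tongue 30 mm wide, 6 mm thick, level with its underside, running to x = +136 mm (last 12 mm narrowed to 22 mm). Origin: centre of the block's underside, z up.
- middle_hole (a point): Centre of the middle one of three 12 mm holes through the tongue (at x = 50, 75 and 100 mm from the stop's origin), at the tongue's upper face, 6 mm above its underside.
- square: Bystander: try square lying flat, 176 x 120 x 23 mm; origin at the centre of its underside.
- tape: Bystander: yellow tape measure standing up, 80 x 31 x 66 mm; origin at the centre of its underside.
- screwdriver: Bystander: red-handled screwdriver lying flat, 220 x 32 x 31 mm, tip to its +x; origin at the centre of its underside.
- offcut: Bystander: dark wooden offcut, 130 x 40 x 20 mm; origin at the centre of its underside.

How it is judged:
On the way:
1. the stop lies flat on the board with its middle hole below the thumbscrew's axis (horizontal distance between middle_hole and thumbscrew below 0.003 m and z of length_stop in the frame of jig between 0.015 and 0.0205 m), for 0.2 s.
At the end, for the whole second after the job is handed in: The stop lies on the board at rest with its middle hole within 3 mm of the thumbscrew's axis, the point is through the hole (thumbscrew's origin under 10.5 mm above the tongue's underside), and the washer presses on the tongue with 8 to 45 N (horizontal distance between middle_hole and thumbscrew below 0.003 m and z of thumbscrew in the frame of length_stop below 0.0105 m and contact force between thumbscrew and length_stop above 8 N and linear speed of length_stop below 0.01 m/s); the robot touches nothing.
It fails at once if the thumbscrew presses on the stop with more than 45 N (contact force between thumbscrew and length_stop above 45 N).
It fails at once if the stop is rammed against the jig with more than 100 N before it is clamped (contact force between length_stop and jig above 100 N and contact force between thumbscrew and length_stop below 2 N).
It fails at once if a bystander is shifted more than 30 mm (distance of any of square, tape, screwdriver, offcut from where it was at the start of the episode above 0.03 m).
It also fails if it takes over 72 s, if anything falls off the work surface, if the arm or the gripper's body presses on something with over 40 N, if the wrist force passes 120 N, or if a joint passes its speed limit or range.

ROBOT

A 7-joint arm with a two-finger parallel gripper is mounted at the origin on a cart in front of the work surface, level with it; the furniture and walls round the work are solid. World frame = base frame: x ahead of the robot, y to its left, z up, the work surface at z = 0. Lengths are in m, angles in rad, forces in N, time in s.
With the tool pointing down it reaches from about 0.4 to 0.925 m from the base axis. Payload 4.1 kg.
Tool frame: the origin (TCP) lies midway between the tips of the shut fingers; the grasp point (between the pads) lies 19 mm behind it; z points along the fingers, y is the line along which they close (so a half turn about z gives the same grasp; the last joint's range is limited). The gripper opens to 85 mm and grips with 20 to 120 N. Pads are 22 mm wide; open, the fingers measure 114 mm over their backs; the gripper's body (76 mm by 85 mm) begins 54 mm behind the grasp point. The pads swing forward as they close: fully open they stand 13 mm farther back than shut.
Start: joints at [-1.39, 0.398, 0.045, 1.537, -0.019, 1.207, -0.051], TCP at [0.179, 0.625, 0.231] pointing down, gripper open.
Joint ranges: [-2.82, 2.82], [-0.49, 2.23], [-1.37, 1.46], [0, 2.46], [-1.36, 4.5], [0.23, 2], [-2.94, 2.94]. Speed limits (rad/s): [2.57, 2.57, 3.14, 3.14, 3.14, 3.14, 3.14].

INTERFACE

Orientations are given as a unit quaternion [x, y, z, w].
In Python, from workcell import r, vision gives the robot as it stands.
- The arm moves only by the shell command python3 -m pendant 'ROWS' [FORCE]. ROWS is JSON, a list of rows, each a list of 3 entries, a list of its own where there are three numbers: the opening in per cent of the stroke, from 0 (shut) to 100 (fully open), then the shift along the world's x, y, z in cm, then the turn about the world's z in rad. A call has 1 to 10 rows; each row shifts and turns the commanded pose from where the row before left it; what a row does not reach is not made up. A row lasts 1/8 s, in which the tool goes at most 62.5 mm and 10.7 degrees, less where a joint would pass 70% of its speed; a pose out of reach is approached as far as the arm can. A call is refused whole if a number of a shift passes 6.25 or a number of a turn 0.188, either way. A call with a gripper value outside its range is refused whole. The fingers move at their own pace and stop on an object; FORCE is the grip in N (left out, the last holds). Time passes only in rows, so rows that do not move let the fingers close. It gives the time, the measured TCP pose, the force, the opening and the grip force at its end, in the units of the state.
- r.state(): the state, without advancing time (a new reading comes with each control period).
- vision.read_camera(name): name is "scene" or "top"; returns (picture, depth): 480x640x3 uint8, blue, green, red; 480x640 float32, m along the optical axis (not along the pixel's ray), 0 where there is no reading.
- vision.get_calibration(name): a dict with "camera_matrix" (3x3 intrinsics, pixels), "k1" (the pictures are not rectified: a ray, as slopes to the right and down, at radius r is drawn at 1 + k1 r^2 times it, then the intrinsics apply), "world_from_camera" (4x4, takes a point from camera to world coordinates). Camera axes: x right, y down, z forward; pixel columns grow to the right and rows downward; lengths in m; the calibration is good to about 2 mm. A picture is of the moment at which its call begins. get_calibration takes no time and is no camera call.
- r.close_job(): hands the job in; it is judged then, once.
The state is a dict: "t": time; "joint_positions": joint angles; "qvel": joint speeds; "joint_efforts": joint torques, N m; "tcp_pos": TCP position; "orientation": TCP orientation; "contact_force": force on the tool from outside, world axes, zero at the start; "wrist_torque": the same for the moment, N m; "grip_width": finger opening in m; "grip_force": force on a finger pad.
Only numpy, scipy, OpenCV 4.12 (cv2) and the standard library are available. Lean on these libraries where they do the work, as an engineer would, in place of code of your own. Each camera call takes 0.05 s, during which the arm holds its last target. There are 200 camera calls.

## Working session

There is one attempt and no reset: what is moved stays moved. The work goes in short steps, Python scripts to look and compute and a shell command to move; the robot and the scene stay as the last step left them, time stands still between calls to the robot, and variables do not carry over. Pictures are saved under pics/ and viewed, at most 10 in all, crops included, and the job is handed in when it is done.

```bash
mkdir -p pics; cat > h.py <<'E'
import numpy as np,cv2
from workcell import r,vision
def cal(n):
    c=vision.get_calibration(n);return np.array(c["camera_matrix"]),c["k1"],np.array(c["world_from_camera"])
def ray(n,u,v):
    K,k,T=cal(n)
    xd=np.array([(u-K[0,2])/K[0,0],(v-K[1,2])/K[1,1]]);x=xd.copy()
    for _ in range(20): x=xd/(1+k*(x@x))
    return T[:3,3],T[:3,:3]@np.array([x[0],x[1],1])
def onz(n,u,v,z):
    o,d=ray(n,u,v);return o+d*(z-o[2])/d[2]
def pt(n,u,v,D):
    o,d=ray(n,u,v);return o+d*D[int(round(v)),int(round(u))]
E
python3 - <<'E'
from h import *
for n in("top","scene"):
    p,d=vision.read_camera(n);cv2.imwrite(f"pics/{n}0.png",p);np.save(n+"0.npy",d);print(n,cal(n))
s=r.state();print(s)
E
```

```text
top (array([[533.58228678,   0.        , 323.3788068 ],
       [  0.        , 533.58228678, 241.35888803],
       [  0.        ,   0.        ,   1.        ]]), -0.0806747330724361, array([[ 0.0174916 , -0.99514775,  0.09682454,  0.42990366],
       [-0.99978791, -0.01635542,  0.01251568,  0.02633706],
       [-0.01087134, -0.09702293, -0.99522277,  1.39938755],
       [ 0.        ,  0.        ,  0.        ,  1.        ]]))
scene (array([[453.21972892,   0.        , 321.59482264],
       [  0.        , 453.21972892, 243.81033125],
       [  0.        ,   0.        ,   1.        ]]), 0.01518202006083785, array([[ 0.72589035, -0.50373089,  0.46833577,  0.09055202],
       [-0.68780371, -0.52860254,  0.49749916, -0.42421793],
       [-0.00304222, -0.68325292, -0.73017546,  0.80350324],
       [ 0.        ,  0.        ,  0.        ,  1.        ]]))
{'t': 0.1, 'joint_positions': array([-1.38997975,  0.39912573,  0.04502439,  1.5377861 , -0.01869415,
        1.20692193, -0.05071451]), 'qvel': array([ 0.00090475,  0.00011984,  0.00021508, -0.00326866, -0.00028716,
       -0.0020937 ,  0.0003703 ]), 'joint_efforts': array([ 3.96231248e-03, -4.76262474e+01,  1.37012154e+00, -2.54947776e+01,
        1.19544991e-02,  5.02288385e-03, -3.21106155e-07]), 'tcp_pos': array([0.1793252 , 0.62415669, 0.23034787]), 'orientation': array([ 1.39397760e-01,  9.90236051e-01, -9.07699147e-04, -6.39815830e-05]), 'contact_force': array([-0.44858533, -0.39849644,  0.3663487 ]), 'wrist_torque': array([0.02388588, 0.0186631 , 0.00511271]), 'grip_force': 0.0, 'grip_width': 0.08553265064153691}
```

View pics/top0.png

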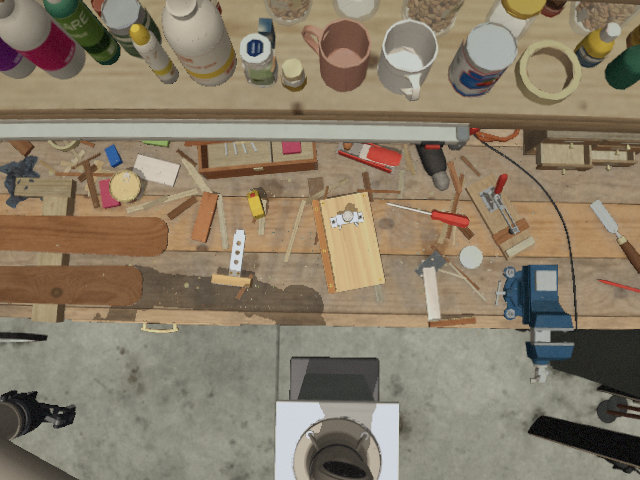

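View pics/scene0.png

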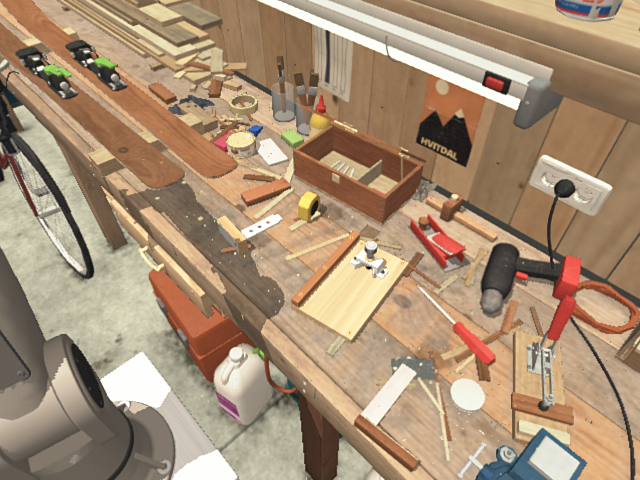

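Top view: jig at about (350,240), turned a little, with the screw head near (347,216). The stop's block is at (231,281) and its tongue tip near (238,230). The tape is at (256,205), the screwdriver at (430,215), the offcut at (204,217) and the square at (432,290).

```bash
python3 - <<'E'
from h import *
p=cv2.imread("pics/top0.png")
a=cv2.resize(p[180:310,190:400],None,fx=3.8,fy=3.8,interpolation=cv2.INTER_CUBIC)
cv2.imwrite("pics/topc.png",a)
d=np.load("top0.npy")
for u,v in[(231,281),(238,250),(347,216),(350,270),(200,300),(335,220),(330,250)]:print(u,v,pt("top",u,v,d))
E
```

```text
231 281 [0.45652942 0.27696444 0.04307251]
238 250 [0.53853834 0.26707543 0.01121066]
347 216 [ 0.62052413 -0.01441717  0.0956691 ]
350 270 [ 0.49092102 -0.02641825  0.01936377]
200 300 [0.40594059 0.36512534 0.00117755]
335 220 [0.62063071 0.01435724 0.01942392]
330 250 [0.54144691 0.02612213 0.02526905]
```

View pics/topc.png

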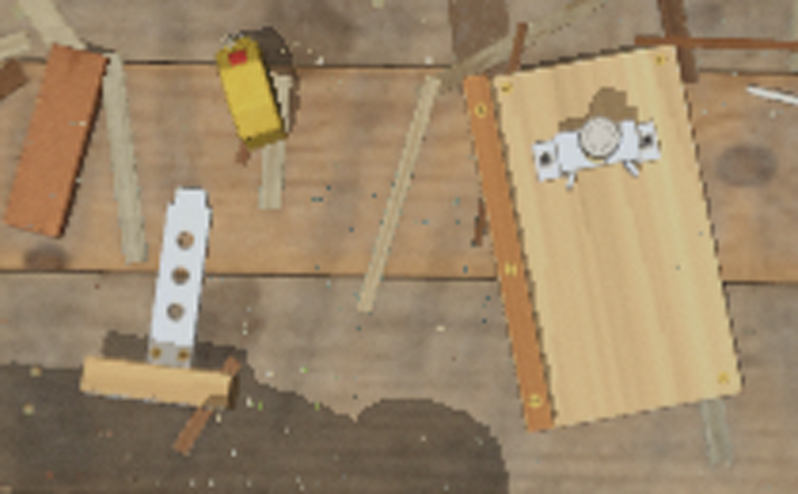

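The crop (3.8x, offset 190,180) shows the block's top face at about (90,357), (238,375), (233,408), (82,388). The tongue runs up to (193,190) with its middle hole at (180,275). The board's right edge runs (672,47)-(742,392) and the head is at (600,138).

```bash
python3 - <<'E'
from h import *
C=lambda u,v,z:onz("top",u/3.8+190-.37,v/3.8+180-.37,z)
b=[C(u,v,.044) for u,v in[(90,357),(238,375),(233,408),(82,388)]];c=np.mean(b,0)
print("block",c,[x.round(3) for x in b])
h=[C(u,v,.006) for u,v in[(185,240),(180,275),(175,311)]]
print("holes",np.round(h,4)); d=h[0]-h[2];print("yaw tongue",np.arctan2(d[1],d[0]),np.hypot(*d[:2]))
e=(b[0]+b[3]-b[1]-b[2]);print("yaw block",np.arctan2(-e[0],e[1]))
a,q=C(672,47,.018),C(742,392,.018);d=a-q;y=np.arctan2(d[1],d[0]);print("jig yaw",y,np.linalg.norm(d))
a2,q2=C(465,78,.038),C(528,430,.038);d=a2-q2;print("rail yaw",np.arctan2(d[1],d[0]),np.linalg.norm(d))
R=np.array([[np.cos(y),-np.sin(y)],[np.sin(y),np.cos(y)]])
print("orig from corners",a[:2]-R@[.065,-.067],q[:2]-R@[-.18,-.067],a2[:2]-R@[.065,.082],q2[:2]-R@[-.18,.082])
print("head",C(600,138,.0957))
# scene view check
p=cv2.imread("pics/scene0.png");D=np.load("scene0.npy")
for u,v in[(371,243),(372,246)]:print(pt("scene",u,v,D))
for z in(.09,.095):print(onz("scene",371,243,z))
E
```

```text
block [0.45870536 0.27459112 0.044     ] [array([0.475, 0.323, 0.044]), array([0.464, 0.223, 0.044]), array([0.442, 0.225, 0.044]), array([0.454, 0.328, 0.044])]
holes [[0.558  0.2678 0.006 ]
 [0.5336 0.2705 0.006 ]
 [0.5086 0.2731 0.006 ]]
yaw tongue -0.10791550110074515 0.0496507578889153
yaw block -0.1059344390497836
jig yaw 0.20741026504948934 0.24213151485845885
rail yaw 0.19446528148527778 0.2421666511103767
orig from corners [ 0.61896318 -0.01498371] [ 0.62177018 -0.01439302] [ 0.62214742 -0.01888146] [ 0.62429437 -0.01522625]
head [ 0.62067563 -0.01570821  0.0957    ]
[ 0.62356262 -0.01258426  0.09461948]
[ 0.61859569 -0.01997188  0.09462414]
[ 0.62703602 -0.00990182  0.09      ]
[ 0.62327651 -0.01280522  0.095     ]
```

```bash
python3 -m pendant '[[100,[2.8,-3.46,0],-0.14],[100,[2.8,-3.46,0],-0.14],[100,[2.8,-3.46,0],-0.14],[100,[2.8,-3.46,0],-0.14],[100,[2.8,-3.46,0],-0.14],[100,[2.8,-3.46,0],-0.14],[100,[2.8,-3.46,-2],-0.14],[100,[2.8,-3.46,-3],-0.14],[100,[2.8,-3.46,-3],-0.14],[100,[2.8,-3.46,-3],-0.14]]' 60; python3 -m pendant '[[100,[0,0,0],0],[100,[0,0,0],0]]'
```

```text
t: 1.35
tcp_pos: [0.46, 0.2777, 0.1204]
orientation: [0.746, 0.666, 0.0, -0.0]
contact_force: [0.3, 0.1, 0.4]
grip_width: 0.0854
grip_force: 0.0
t: 1.6
tcp_pos: [0.4591, 0.2792, 0.1212]
orientation: [0.744, 0.668, -0.0, -0.0]
contact_force: [-0.7, 0.2, -0.3]
grip_width: 0.0853
grip_force: 0.0
```

```bash
python3 -m pendant '[[100,[0,0,-4],0],[100,[0,-0.05,-4],0],[100,[0,-0.05,-3],0],[100,[0,0,0],0],[20,[0,0,0],0],[10,[0,0,0],0],[10,[0,0,0],0],[10,[0,0,0],0],[10,[0,0,0],0]]' 60;
```

```text
t: 2.72
tcp_pos: [0.4601, 0.2784, 0.0124]
orientation: [0.745, 0.668, 0.001, -0.0]
contact_force: [-1.6, 0.6, 7.7]
grip_width: 0.0232
grip_force: 60.5
```

```bash
python3 -m pendant '[[10,[0,0,3],0],[10,[0,0,4],0],[10,[0,-3,1],0.03],[10,[-0.1,-4.5,0],0.05],[10,[-0.2,-4.5,0],0.05],[10,[-0.2,-4.5,0],0.05],[10,[-0.2,-4.5,0],0.05],[10,[-0.2,-4.5,0],0.05],[10,[-0.1,-4.5,0],0.027],[10,[0,-2.8,0],0]]'; python3 -m pendant '[[10,[0,0,0],0],[10,[0,0,0],0],[10,[0,0,-2],0],[10,[0,0,0],0]]'
python3 - <<'E'
from h import *
p,d=vision.read_camera("top");np.save("top1.npy",d)
cv2.imwrite("pics/top1.png",cv2.resize(p[190:310,290:400],None,fx=5,fy=5,interpolation=cv2.INTER_CUBIC))
p,d=vision.read_camera("scene");cv2.imwrite("pics/scene1.png",cv2.resize(p[200:350,270:430],None,fx=4,fy=4,interpolation=cv2.INTER_CUBIC));np.save("scene1.npy",d)
print(r.state())
E
```

```text
t: 3.98
tcp_pos: [0.4485, -0.0527, 0.0912]
orientation: [0.635, 0.773, -0.0, -0.0]
contact_force: [1.0, -0.3, -0.8]
grip_width: 0.0232
grip_force: 59.5
t: 4.47
tcp_pos: [0.4481, -0.0488, 0.0703]
orientation: [0.633, 0.774, -0.001, -0.001]
contact_force: [-0.6, -0.2, -1.9]
grip_width: 0.0229
grip_force: 59.3
{'t': 4.575, 'joint_positions': array([-0.43137348,  0.28509907,  0.51351501,  2.16509498, -0.20711137,
        0.73754067,  0.41865478]), 'qvel': array([ 0.00287803, -0.01050879,  0.00692387, -0.0113079 , -0.001653  ,
       -0.0037714 ,  0.00317418]), 'joint_efforts': array([-1.19711188e-02, -2.97612691e+01,  3.66564207e+00, -1.81074822e+01,
       -1.05875416e-02, -1.32317335e-03, -9.30862871e-05]), 'tcp_pos': array([ 0.44951335, -0.04939699,  0.07146377]), 'orientation': array([ 6.33121842e-01,  7.74052139e-01, -2.20734598e-05, -1.34582277e-04]), 'contact_force': array([ 0.15872361, -0.32776507, -1.50988107]), 'wrist_torque': array([-0.04224332,  0.03823459,  0.00876757]), 'grip_force': 59.28733706474304, 'grip_width': 0.02316716418314868}
```

View pics/top1.png

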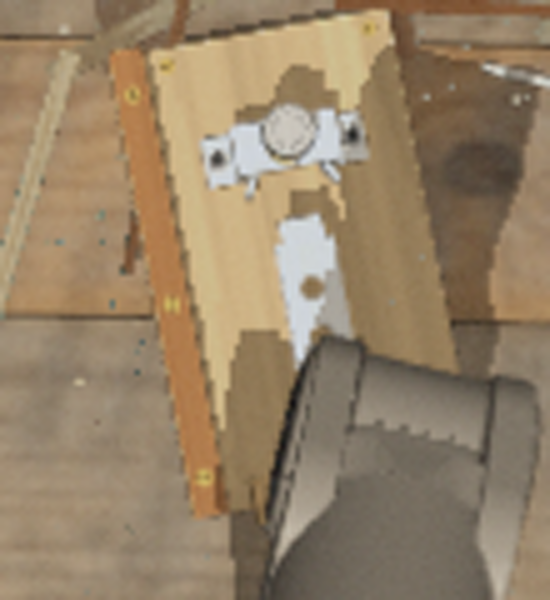

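View pics/scene1.png

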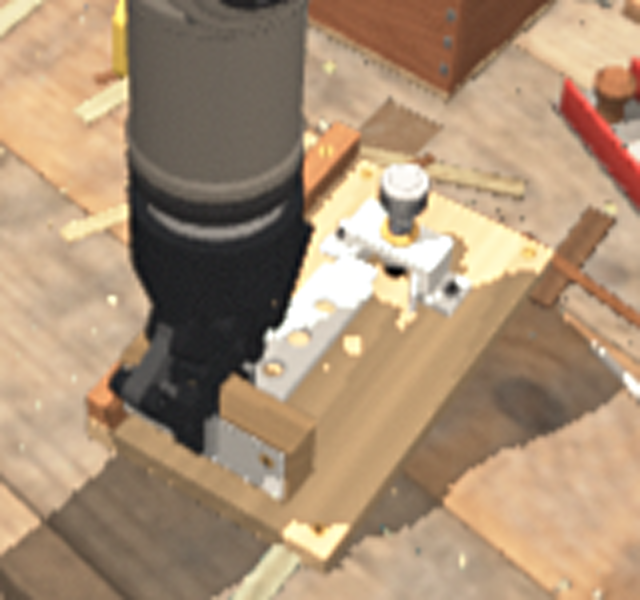

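The top crop (5x, offset 290,190) shows the tongue tip between (278,224) and (321,213), and the far hole at (312,287). The head is at (289,130). The scene crop shows the stop held level above the board, lined up with the bridge.

```bash
cat >> h.py <<'E'
def jf(P,y=.202,o=(.6215,-.0153)):
    R=np.array([[np.cos(y),-np.sin(y)],[np.sin(y),np.cos(y)]]);return R.T@(np.array(P)[:2]-o)
E
python3 - <<'E'
from h import *
C=lambda u,v,z:onz("top",u/5+290-.4,v/5+190-.4,z)
z=.065
tip=(C(278,224,z)+C(321,213,z))/2;h=C(312,287,z);d=tip-h
print(tip,h,"yaw",np.arctan2(d[1],d[0]),np.hypot(*d[:2]))
print("jig frame",jf(tip),jf(h)); print("head",C(289,130,.0957),jf(C(289,130,.0957)))
# bridge: flange outer corners & guides
f=[C(203,140,.04),C(215,188,.04),C(358,113,.04),C(368,158,.04)]
print("bridge flanges", [jf(x).round(4) for x in f])
s=r.state();q=s["orientation"];print("tool yaw",2*np.arctan2(q[1],q[0])-np.pi/2, jf(s["tcp_pos"]))
S=lambda u,v,z:onz("scene",u/4+270-.4,v/4+200-.4,z)
print("scene hole2/far",[jf(S(*x,.065)) .round(4)for x in[(326,305),(298,340),(274,370)]])
E
```

```text
[ 0.58117268 -0.02223629  0.065     ] [ 0.54668508 -0.02894634  0.065     ] yaw 0.19216328823678827 0.035134299598297246
jig frame [-0.04089898  0.00129558] [-0.07603158  0.00164118]
head [ 0.62153173 -0.01538967  0.0957    ] [ 1.30922828e-05 -9.42114888e-05]
bridge flanges [array([0.0107, 0.0409]), array([-0.0148,  0.0395]), array([ 0.0098, -0.04  ]), array([-0.0141, -0.0406])]
tool yaw 0.19963689462864376 [-0.17533055  0.00110181]
scene hole2/far [array([-0.0772,  0.0005]), array([-1.05e-01, -1.00e-04]), array([-0.128 , -0.0006])]
```

```bash
python3 -m pendant '[[10,[0.02,-0.08,-2],0],[10,[0,0,-1.2],0],[10,[0,0,-0.5],0],[10,[0,0,-0.2],0],[10,[0,0,0],0],[10,[0,0,0],0]]'
```

```text
t: 5.32
tcp_pos: [0.45, -0.0511, 0.0327]
orientation: [0.634, 0.774, 0.0, 0.0]
contact_force: [0.1, -0.8, -2.4]
grip_width: 0.0233
grip_force: 59.4
```

```bash
python3 -m pendant '[[10,[0,0,-0.1],0],[10,[0.98,0.2,0],0],[10,[0.98,0.2,0],0],[10,[0.98,0.2,0],0],[10,[0.98,0.2,0],0],[10,[0,0,0],0]]'; python3 -m pendant '[[10,[0.98,0.2,0],0],[10,[0.98,0.2,0],0],[10,[0.98,0.2,0],0],[10,[0,0,0],0]]'
```

```text
t: 6.08
tcp_pos: [0.49, -0.0425, 0.0313]
orientation: [0.633, 0.774, 0.0, 0.0]
contact_force: [0.5, 1.3, -1.2]
grip_width: 0.0231
grip_force: 59.5
t: 6.58
tcp_pos: [0.5199, -0.0365, 0.0315]
orientation: [0.633, 0.774, 0.001, 0.001]
contact_force: [0.9, 1.3, -0.4]
grip_width: 0.0234
grip_force: 59.5
```

```bash
python3 -m pendant '[[10,[0.98,0.2,0],0],[10,[0.98,0.2,0],0],[10,[0.93,0.19,0],0],[10,[0,0,-0.1],0],[10,[0,0,-0.1],0],[10,[0,0,0],0]]'
python3 - <<'E'
from h import *
p,d=vision.read_camera("top");cv2.imwrite("pics/top2f.png",p)
q,d2=vision.read_camera("scene");cv2.imwrite("pics/scene2f.png",q)
a=cv2.resize(p[200:270,315:375],None,fx=6,fy=6,interpolation=cv2.INTER_CUBIC)
b=cv2.resize(q[225:295,335:405],None,fx=6,fy=6,interpolation=cv2.INTER_CUBIC)
cv2.imwrite("pics/both2.png",np.hstack([a,b]))
s=r.state();o=s["orientation"];print("tool yaw",2*np.arctan2(o[1],o[0])-np.pi/2, jf(s["tcp_pos"]),s["tcp_pos"],s["contact_force"])
E
```

```text
t: 7.32
tcp_pos: [0.5488, -0.0306, 0.0304]
orientation: [0.634, 0.774, 0.001, 0.001]
contact_force: [1.6, 2.7, 4.7]
grip_width: 0.0231
grip_force: 60.2
tool yaw 0.19834234072727353 [-0.07428011 -0.000487  ] [ 0.54882792 -0.03067985  0.03040318] [1.02350045 4.0394409  5.1979423 ]
```

View pics/both2.png

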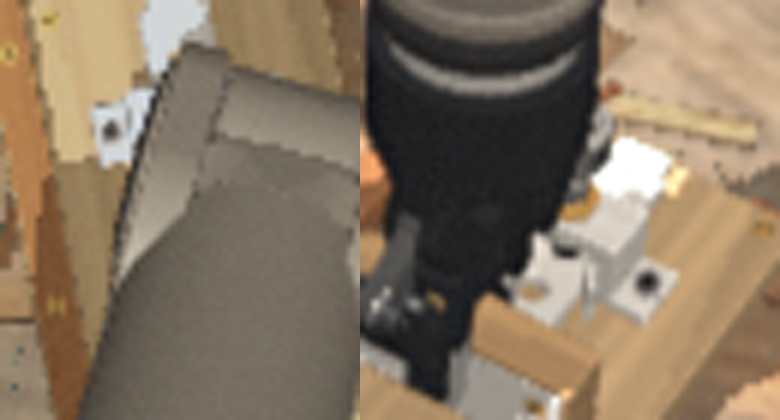

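The arm hides the head in the top view. In the scene half the near hole shows at about (533,292) and the stop sits on the board. I'll let go and back off to measure it.

```bash
python3 -m pendant '[[40,[0,0,0],0],[55,[0,0,0],0],[55,[0,0,0],0],[55,[0,0,4],0],[55,[0,0,5],0],[80,[-4,0,5],0],[80,[-6,0,2],0],[80,[-6,0,0],0],[80,[0,0,0],0]]'
python3 - <<'E'
from h import *
p,d=vision.read_camera("top");cv2.imwrite("pics/top3f.png",p)
q,d2=vision.read_camera("scene");cv2.imwrite("pics/scene3f.png",q)
a=cv2.resize(p[195:275,315:380],None,fx=6,fy=6,interpolation=cv2.INTER_CUBIC)
b=cv2.resize(q[225:305,335:400],None,fx=6,fy=6,interpolation=cv2.INTER_CUBIC)
cv2.imwrite("pics/both3.png",np.hstack([a,b]))
E
```

```text
t: 8.55
tcp_pos: [0.3833, -0.0313, 0.1867]
orientation: [0.634, 0.774, 0.0, -0.003]
contact_force: [1.0, -0.1, -0.5]
grip_width: 0.0684
grip_force: 0.0
```

View pics/both3.png

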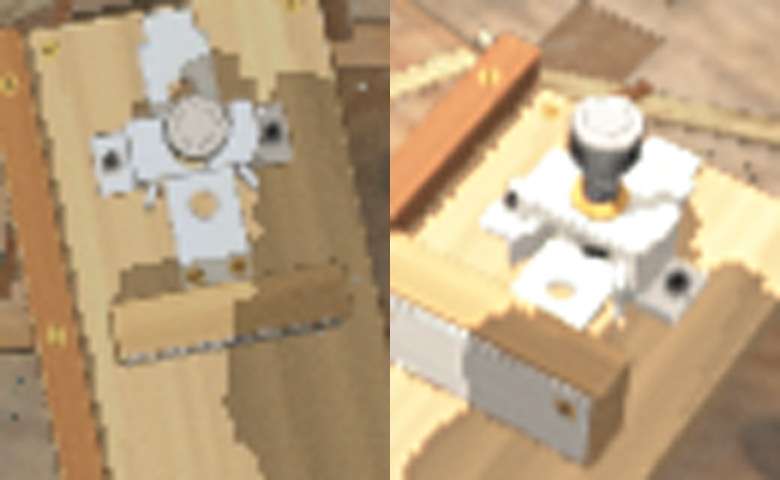

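The top half (6x, offset 315,195) shows the near hole at (204,205), the tongue tip at (141,20)-(190,8) and the head at (196,127). The block's top corners are (112,305), (345,263), (350,318), (120,362). The stop lies flat and is through the bridge.

```bash
python3 - <<'E'
from h import *
C=lambda u,v,z:onz("top",u/6+315-.42,v/6+195-.42,z)
S=lambda u,v,z:onz("scene",u/6+335-.42,v/6+225-.42,z)
hd=C(196,127,.0957);print("head",hd,jf(hd))
tip=(C(141,20,.024)+C(190,8,.024))/2
print("tip (want .061)",jf(tip)); print("near hole (want -.025)",jf(C(204,205,.024)))
print("block (want -.075)",jf(np.mean([C(*x,.062) for x in[(112,305),(345,263),(350,318),(120,362)]],0)))
print("scene: near hole",jf(S(563-390,290,.024)),"head",jf(S(608-390,110,.0957)))
p=cv2.imread("pics/top3f.png")
g=cv2.cvtColor(p,6)[195:240,325:370]
g=cv2.resize(g,None,fx=6,fy=6,interpolation=cv2.INTER_CUBIC)
c=cv2.HoughCircles(cv2.GaussianBlur(g,(0,0),4),cv2.HOUGH_GRADIENT,1,50,param1=60,param2=15,minRadius=26,maxRadius=40)
for u,v,rr in c[0][:4]:print(u,v,rr,jf(onz("top",u/6+325-.42,v/6+195-.42,.0957)))
E
```

```text
head [ 0.62116033 -0.01501628  0.0957    ] [-0.00027584  0.0003461 ]
tip (want .061) [ 0.0608208  -0.00029716]
near hole (want -.025) [-0.02452612 -0.00098898]
block (want -.075) [-0.07531028 -0.00174911]
scene: near hole [-0.02535135 -0.00106544] head [0.00175734 0.00207765]
136.5 129.5 34.1 [-0.00133287  0.00033932]
```

```bash
python3 -m pendant '[[80,[2.4,0.16,0],0.175],[80,[2.4,0.16,0],0.175],[80,[2.4,0.16,0],0.175],[80,[2.4,0.16,0],0.175],[80,[2.4,0.16,0],0.175],[80,[2.4,0.16,0],0.175],[80,[2.4,0.16,0],0.175],[80,[2.4,0.16,0],0.175],[80,[2.4,0.16,0],0.175],[80,[2.2,0.16,0],0.175]]' 30; python3 -m pendant '[[80,[0,0,0],0.175],[80,[0,0,0],0.175],[80,[0,0,-3],0],[80,[0,0,0],0],[80,[0,0,0],0]]'; python3 -c "
from h import *
s=r.state();o=s['orientation'];print(s['joint_positions'].round(2),s['tcp_pos'],2*np.arctan2(o[1],o[0])-np.pi/2,s['wrist_torque'])"
```

```text
t: 9.9
tcp_pos: [0.6293, -0.0152, 0.1865]
orientation: [-0.19, 0.982, -0.0, -0.0]
contact_force: [-0.3, 0.4, 0.6]
grip_width: 0.0682
grip_force: 0.0
t: 10.52
tcp_pos: [0.6279, -0.0153, 0.1578]
orientation: [-0.356, 0.935, -0.0, -0.0]
contact_force: [-0.6, 0.5, 0.3]
grip_width: 0.0682
grip_force: 0.0
[-0.26  0.44  0.29  1.68 -0.14  1.05  2.37] [ 0.62789632 -0.01532922  0.15783358] 2.2978519515940787 [-0.06238225  0.0198466   0.00851097]
```

```bash
python3 -m pendant '[[80,[-0.68,0,-3],0],[80,[0,0,-3],0],[80,[0,0,-2],0],[80,[0,0,-0.8],0],[80,[0,0,0],0],[45,[0,0,0],0],[35,[0,0,0],0]]'; python3 -m pendant '[[20,[0,0,0],0],[20,[0,0,0],0],[20,[0,0,0],0],[20,[0,0,0],0]]' 30; python3 -c "
from h import *
s=r.state();o=s['orientation'];print(s['tcp_pos'],2*np.arctan2(o[1],o[0])-np.pi/2,s['wrist_torque'],s['contact_force'])"
```

```text
t: 11.4
tcp_pos: [0.6208, -0.0152, 0.0709]
orientation: [-0.356, 0.935, -0.0, 0.001]
contact_force: [-0.5, -0.6, 0.1]
grip_width: 0.0323
grip_force: 0.0
t: 11.9
tcp_pos: [0.6212, -0.0157, 0.071]
orientation: [-0.355, 0.935, -0.001, 0.001]
contact_force: [2.8, -2.3, 5.6]
grip_width: 0.0247
grip_force: 29.9
[ 0.62124443 -0.01573213  0.07097542] 2.297678802277074 [-0.33976571 -0.30055433 -0.03357648] [ 2.80563665 -2.29031966  5.61498715]
```

```bash
python3 -m pendant '[[20,[0,0,-0.024],-0.075],[20,[0,0,-0.048],-0.15],[20,[0,0,-0.048],-0.15],[20,[0,0,-0.048],-0.15],[20,[0,0,-0.024],-0.075],[20,[0,0,0],0]]'; python3 -c "
from h import *
s=r.state();o=s['orientation'];print(s['tcp_pos'],2*np.arctan2(o[1],o[0])-np.pi/2,s['wrist_torque'],s['contact_force'])"
```

```text
t: 12.65
tcp_pos: [0.6211, -0.0154, 0.069]
orientation: [-0.063, 0.998, -0.0, 0.001]
contact_force: [0.2, -1.1, 6.6]
grip_width: 0.0249
grip_force: 30.0
[ 0.6210876  -0.01541687  0.06903121] 1.6972938037610095 [-0.30606036 -0.13286294 -0.01366382] [ 0.24164272 -1.12723246  6.60149999]
```

```bash
python3 -m pendant '[[20,[0,0,-0.064],-0.2]]'; python3 -m pendant '[[20,[0,0,-0.024],-0.075],[20,[0,0,-0.048],-0.15],[20,[0,0,-0.048],-0.15],[20,[0,0,-0.048],-0.15],[20,[0,0,-0.048],-0.15],[20,[0,0,-0.048],-0.15],[20,[0,0,-0.048],-0.15],[20,[0,0,-0.048],-0.15],[20,[0,0,-0.048],-0.15],[20,[0,0,-0.048],-0.15]]'; cat > s.py <<'E'
from h import *
s=r.state();o=s['orientation'];y=2*np.arctan2(o[1],o[0])-np.pi/2
print("turned %.3f j7 %.2f eff %.3f"%(((2.298-y)%(2*np.pi)),s['joint_positions'][6],s['joint_efforts'][6]),s['tcp_pos'].round(4),s['wrist_torque'].round(4),s['contact_force'].round(1))
E
python3 s.py
```

```text
t: 13.9
tcp_pos: [0.6216, -0.0147, 0.0645]
orientation: [0.606, 0.795, 0.001, 0.001]
contact_force: [1.9, -0.7, 6.3]
grip_width: 0.025
grip_force: 29.9
turned 2.030 j7 0.68 eff 0.801 [ 0.6216 -0.0147  0.0645] [-0.0945 -0.319   0.0102] [ 1.9 -0.7  6.3]out of range
```

```bash
P="python3 -m pendant"; (python3 -m pendant '[[20,[0,0,-0.032],-0.1]]';python3 s.py; python3 -m pendant '[[20,[0,0,-0.032],-0.1]]';python3 s.py;python3 -m pendant '[[20,[0,0,-0.032],-0.1]]'; python3 s.py;python3 -m pendant '[[20,[0,0,0],0]]';python3 s.py;python3 -m pendant '[[20,[0,0,0],0]]';python3 s.py) | grep turned
```

```text
turned 2.128 j7 0.59 eff 0.470 [ 0.6216 -0.0147  0.0642] [-0.0686 -0.2998  0.0569] [ 2.4 -0.5  5.3]
turned 2.228 j7 0.51 eff 0.530 [ 0.6217 -0.0147  0.0639] [-0.0915 -0.3355  0.0496] [1.7 0.3 6.2]
turned 2.328 j7 0.43 eff 0.530 [ 0.6218 -0.0147  0.0636] [-0.0336 -0.3083  0.017 ] [ 1.9 -0.9  6.4]
turned 2.325 j7 0.43 eff -0.066 [ 0.6217 -0.0147  0.0636] [-0.0262 -0.3391 -0.0143] [ 1.3 -0.7  5.5]
turned 2.325 j7 0.43 eff 0.050 [ 0.6218 -0.0147  0.0636] [-0.0362 -0.3418 -0.0826] [ 2.  -0.3  6.3]
```

```bash
cat > s2.py <<'E'
from h import *
s=r.state();o=s['orientation'];y=2*np.arctan2(o[1],o[0])-np.pi/2
print("turned %.3f j7 %.2f eff %.3f tz %.3f"%(((2.298-y)%(2*np.pi)),s['joint_positions'][6],s['joint_efforts'][6],s['wrist_torque'][2]),s['contact_force'].round(1))
E
(python3 -m pendant '[[20,[0,0,-0.008],-0.025]]';python3 s2.py; python3 -m pendant '[[20,[0,0,-0.008],-0.025]]';python3 s2.py; python3 -m pendant '[[20,[0,0,-0.008],-0.025]]';python3 s2.py; python3 -m pendant '[[20,[0,0,-0.008],-0.025]]';python3 s2.py ) | grep turned
```

```text
turned 2.350 j7 0.41 eff 0.155 tz 0.050 [2.  0.1 5. ]
turned 2.376 j7 0.39 eff 0.126 tz 0.002 [ 2.5 -0.3  5.5]
turned 2.400 j7 0.37 eff 0.126 tz 0.003 [2.2 0.7 6.6]
turned 2.425 j7 0.35 eff 0.126 tz 0.046 [2.8 0.9 6.8]
```

```bash
cat >> s2.py <<'E'
import sys
sys.exit(s['joint_efforts'][6]>.16 or s['wrist_torque'][2]>.12)
E
(python3 -m pendant '[[20,[0,0,-0.008],-0.025]]'&&python3 s2.py&& python3 -m pendant '[[20,[0,0,-0.008],-0.025]]'&&python3 s2.py&& python3 -m pendant '[[20,[0,0,-0.008],-0.025]]'&&python3 s2.py&& python3 -m pendant '[[20,[0,0,-0.008],-0.025]]'&&python3 s2.py&&python3 -m pendant '[[20,[0,0,-0.008],-0.025]]'&&python3 s2.py ) | grep turned
```

```text
turned 2.450 j7 0.33 eff 0.126 tz 0.023 [0.9 0.3 6.9]False
```

```bash
sed -i 's/^sys.exit(\(.*\))$/sys.exit(int(\1))/' s2.py
(python3 -m pendant '[[20,[0,0,-0.008],-0.025]]'&&python3 s2.py&& python3 -m pendant '[[20,[0,0,-0.008],-0.025]]'&&python3 s2.py&& python3 -m pendant '[[20,[0,0,-0.008],-0.025]]'&&python3 s2.py&& python3 -m pendant '[[20,[0,0,-0.008],-0.025]]'&&python3 s2.py&&python3 -m pendant '[[20,[0,0,-0.008],-0.025]]'&&python3 s2.py ) | grep turned
```

```text
turned 2.475 j7 0.31 eff 0.126 tz 0.001 [ 2.3 -0.2  6.2]
turned 2.500 j7 0.29 eff 0.126 tz -0.044 [ 2.3 -0.2  6. ]
turned 2.525 j7 0.26 eff 0.126 tz 0.009 [ 1.7 -0.2  6.2]
turned 2.550 j7 0.24 eff 0.126 tz 0.004 [2.1 0.2 5.9]
turned 2.575 j7 0.22 eff 0.125 tz 0.019 [ 1.7 -0.   6. ]
```

```bash

(python3 -m pendant '[[20,[0,0,-0.008],-0.025]]'&&python3 s2.py&& python3 -m pendant '[[20,[0,0,-0.008],-0.025]]'&&python3 s2.py&& python3 -m pendant '[[20,[0,0,-0.008],-0.025]]'&&python3 s2.py&& python3 -m pendant '[[20,[0,0,-0.008],-0.025]]'&&python3 s2.py&&python3 -m pendant '[[20,[0,0,-0.008],-0.025]]'&&python3 s2.py && python3 -m pendant '[[20,[0,0,-0.008],-0.025]]'&&python3 s2.py&& python3 -m pendant '[[20,[0,0,-0.008],-0.025]]'&&python3 s2.py) | grep turned
```

```text
turned 2.600 j7 0.20 eff 0.125 tz 0.061 [1.4 0.  5.3]
turned 2.626 j7 0.18 eff 0.125 tz -0.023 [ 1.8 -0.5  6. ]
turned 2.650 j7 0.16 eff 0.125 tz -0.025 [2.6 0.2 6.1]
turned 2.675 j7 0.14 eff 0.125 tz 0.001 [1.1 0.2 6. ]
turned 2.700 j7 0.12 eff 0.125 tz 0.030 [ 2.2 -0.4  5.5]
turned 2.725 j7 0.10 eff 0.125 tz -0.037 [ 1.8 -0.8  6.6]
turned 2.750 j7 0.08 eff 0.125 tz 0.037 [ 1.7 -0.6  6.3]
```

```bash
python3 - <<'E'
from h import *
q,d=vision.read_camera("scene");q0=cv2.imread("pics/scene3f.png")
f=lambda i:cv2.resize(i[225:290,345:410],None,fx=6,fy=6,interpolation=cv2.INTER_CUBIC)
cv2.imwrite("pics/s4.png",np.hstack([f(q0),f(q)]))
E
```

```text
(no output)
```

View pics/s4.png

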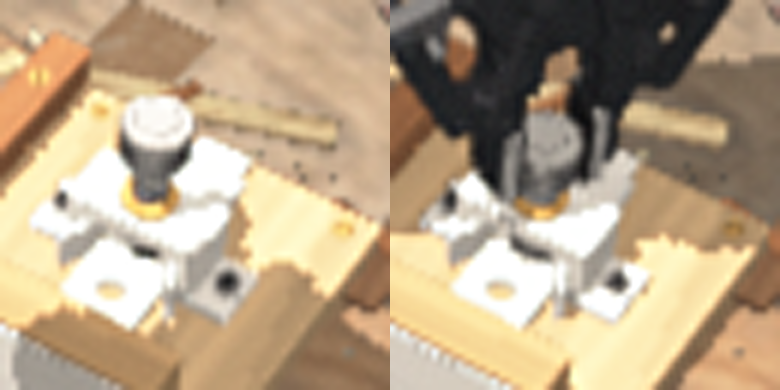

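The scene pair shows the head lower by about 23 crop pixels and the collar now below the bridge. The screw is following the turn, and the stop hasn't moved.

```bash
cat >> s2.py <<'E'
E
sed -i '/^import sys/,$d' s2.py; cat >> s2.py <<'E'
import sys
open("log","a").write("%f\n"%s['wrist_torque'][2]);m=np.loadtxt("log",ndmin=1)[-4:].mean();print("  mean4 %.3f"%m)
sys.exit(int(s['joint_efforts'][6]>.15 or s['wrist_torque'][2]>.12 or m>.06))
E
(python3 -m pendant '[[20,[0,0,-0.008],-0.025]]'&&python3 s2.py&& python3 -m pendant '[[20,[0,0,-0.008],-0.025]]'&&python3 s2.py&& python3 -m pendant '[[20,[0,0,-0.008],-0.025]]'&&python3 s2.py&& python3 -m pendant '[[20,[0,0,-0.008],-0.025]]'&&python3 s2.py&&python3 -m pendant '[[20,[0,0,-0.008],-0.025]]'&&python3 s2.py && python3 -m pendant '[[20,[0,0,-0.008],-0.025]]'&&python3 s2.py&& python3 -m pendant '[[20,[0,0,-0.008],-0.025]]'&&python3 s2.py&& python3 -m pendant '[[20,[0,0,-0.008],-0.025]]'&&python3 s2.py) | egrep 'turned|mean'
```

```text
turned 2.775 j7 0.06 eff 0.149 tz -0.003 [ 2.  -1.2  5.3]
  mean4 -0.003
turned 2.800 j7 0.03 eff 0.126 tz 0.029 [2.7 0.6 6. ]
  mean4 0.013
turned 2.825 j7 0.01 eff 0.125 tz -0.002 [2.8 0.4 7.1]
  mean4 0.008
turned 2.850 j7 -0.01 eff 0.125 tz 0.002 [2.8 0.  5.5]
  mean4 0.006
turned 2.875 j7 -0.03 eff 0.125 tz 0.058 [3.3 0.4 5.8]
  mean4 0.022
turned 2.900 j7 -0.05 eff 0.125 tz 0.010 [3.  0.1 5.3]
  mean4 0.017
turned 2.925 j7 -0.07 eff 0.125 tz 0.004 [ 2.5 -0.4  4.5]
  mean4 0.018
turned 2.950 j7 -0.09 eff 0.125 tz -0.004 [ 2.8 -0.3  5.9]
  mean4 0.017
```

```bash

(python3 -m pendant '[[20,[0,0,-0.008],-0.025]]'&&python3 s2.py&& python3 -m pendant '[[20,[0,0,-0.008],-0.025]]'&&python3 s2.py&& python3 -m pendant '[[20,[0,0,-0.008],-0.025]]'&&python3 s2.py&& python3 -m pendant '[[20,[0,0,-0.008],-0.025]]'&&python3 s2.py&&python3 -m pendant '[[20,[0,0,-0.008],-0.025]]'&&python3 s2.py && python3 -m pendant '[[20,[0,0,-0.008],-0.025]]'&&python3 s2.py&& python3 -m pendant '[[20,[0,0,-0.008],-0.025]]'&&python3 s2.py&& python3 -m pendant '[[20,[0,0,-0.008],-0.025]]'&&python3 s2.py) | egrep 'turned|mean'
```

```text
turned 2.975 j7 -0.11 eff 0.125 tz -0.045 [3.4 0.8 6.1]
  mean4 -0.009
turned 3.000 j7 -0.13 eff 0.115 tz 0.007 [3.8 0.3 6.6]
  mean4 -0.010
turned 3.025 j7 -0.15 eff 0.102 tz -0.006 [ 4.1 -1.4  6.9]
  mean4 -0.012
turned 3.050 j7 -0.17 eff 0.089 tz 0.009 [ 3.8 -0.7  6. ]
  mean4 -0.008
turned 3.075 j7 -0.20 eff 0.076 tz 0.018 [ 2.9 -0.2  7.2]
  mean4 0.007
turned 3.100 j7 -0.22 eff 0.063 tz 0.075 [ 3.  -0.7  6.6]
  mean4 0.024
turned 3.125 j7 -0.24 eff 0.050 tz 0.087 [ 3.  -0.2  6.5]
  mean4 0.047
turned 3.150 j7 -0.26 eff 0.037 tz 0.115 [ 2.2 -1.   6.8]
  mean4 0.074
```

The washer touched at about 2.98 rad. Joint effort and wrist torque have since risen by 0.09-0.10 N m, which is about 22-25 N, so it's finger-tight. Now to release.

```bash
python3 -m pendant '[[35,[0,0,0],0],[50,[0,0,0],0],[60,[0,0,0],0],[60,[0,0,0],0],[60,[0,0,2],0],[60,[0,0,4],0],[60,[0,0,5],0],[60,[-5,0,2],0],[60,[-6,0,0],0],[60,[-6,0,0],0]]'; python3 -m pendant '[[60,[-5,0,0],0],[60,[0,0,0],0],[60,[0,0,0],0]]'
python3 - <<'E'
from h import *
p,d=vision.read_camera("top");q,d2=vision.read_camera("scene")
a=cv2.resize(p[195:275,315:380],None,fx=6,fy=6,interpolation=cv2.INTER_CUBIC)
b=cv2.resize(q[225:305,335:400],None,fx=6,fy=6,interpolation=cv2.INTER_CUBIC)
cv2.imwrite("pics/both5.png",np.hstack([a,b]))
for u,v in [(347,216),(348,216),(347,217),(348,217)]:print(pt("top",u,v,d))
print(r.state()["t"],r.state()["contact_force"])
E
```

```text
t: 19.95
tcp_pos: [0.449, -0.0162, 0.1906]
orientation: [0.936, 0.351, 0.0, 0.0]
contact_force: [-0.5, 0.2, 3.7]
grip_width: 0.0509
grip_force: 0.0
t: 20.32
tcp_pos: [0.4157, -0.0135, 0.1867]
orientation: [0.938, 0.347, -0.019, -0.012]
contact_force: [0.5, 0.5, 0.5]
grip_width: 0.0513
grip_force: 0.0
[ 0.62253982 -0.01484812  0.08188308]
[ 0.62184043 -0.01717201  0.08694253]
[ 0.61950196 -0.01476734  0.08550025]
[ 0.61933262 -0.01720341  0.08695352]
20.425 [-0.46873356 -0.15303059 -0.11232744]
```

View pics/both5.png

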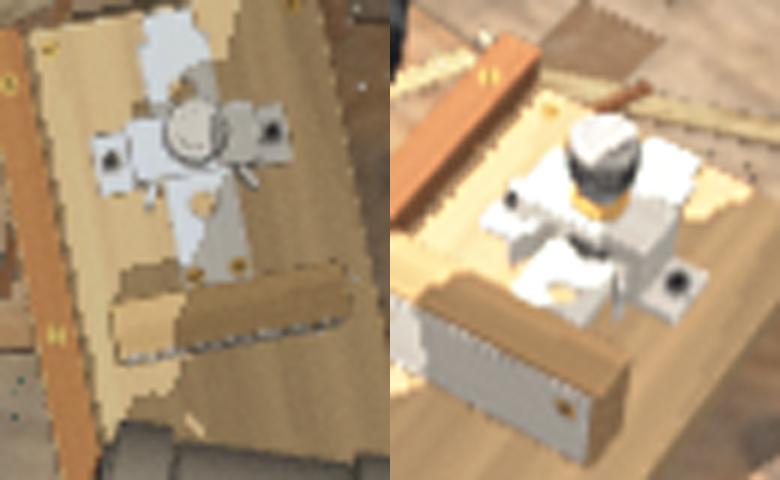

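The last picture shows the head about 9-10 mm lower. The stop hasn't moved: near hole at (203,203), block corners as before. The gripper is clear. Handing in.

```bash
python3 -c "
from workcell import r
print(r.close_job())"
```

```text
the job is handed in; nothing more can be done
None
```

I handed the job in with the middle hole about 1 mm from the thumbscrew's axis by camera, the screw turned down until the wrist torque indicated about 22–25 N of clamping, and the other tools not touched. I did not re-check the clamping force after letting go, and the hand-in returned no verdict.

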